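Pack a stub axle and close its carton

ROBOT

A 7-joint arm with a two-finger parallel gripper is mounted at the origin on the work surface. World frame = base frame: x ahead of the robot, y to its left, z up, the work surface at z = 0. Lengths are in m, angles in rad, forces in N, time in s.
With the tool pointing down it reaches from about 0.4 to 0.85 m from the base axis. Payload 4.5 kg.
Tool frame: the origin (TCP) lies midway between the tips of the shut fingers; the grasp point (between the pads) lies 19 mm behind it; z points along the fingers, y is the line along which they close (so a half turn about z gives the same grasp; the last joint's range is limited). The gripper opens to 88 mm and grips with 3 to 60 N. Pads are 18 mm wide; open, the fingers measure 123 mm over their backs; the gripper's body (75 mm by 187 mm) begins 45 mm behind the grasp point.
Start: joints at [-1.163, 0.689, -0.195, 1.565, 0.157, 0.902, -0.215], TCP at [0.228, 0.582, 0.239] pointing down, gripper open.
Joint ranges: [-3.01, 3.01], [-0.46, 2.08], [-1.47, 1.51], [0.13, 2.56], [-1, 4.14], [0.04, 2.09], [-2.66, 2.66]. Speed limits (rad/s): [2.57, 2.57, 3.14, 3.14, 3.14, 3.14, 3.14].

INTERFACE

Orientations are given as a unit quaternion [x, y, z, w].
In Python, from plant import r gives the robot as it stands.
- The arm moves only by the tool move_arm, never from a script. Its argument "targets" is a list that holds one entry, the list of rows, each a list of 7 numbers: the opening, from 0 (shut) to 1 (fully open), then the shift along the tool's x, y, z in mm, then the turn, a rotation vector about the tool's x, y, z in degrees. In form: [[[claw, dx, dy, dz, ax, ay, az], ...]]. A call has 1 to 10 rows; each row is the pose to reach, as a shift and turn from the pose commanded when the call began, along the tool's axes at that moment; what a row does not reach only later rows make up. A row lasts 1/8 s, in which the tool goes at most 62.5 mm and 10.7 degrees, less where a joint would pass 70% of its speed; a pose out of reach is approached as far as the arm can. A call with a gripper value outside its range is refused whole. The fingers move at their own pace and stop on an object; "newtons" is the grip in N (left out, the last holds). Time passes only in rows, so rows that repeat a pose let the fingers close. It gives the time, the measured TCP pose, the force, the opening and the grip force at its end, in the units of the state.
- r.get_state(): the state, without advancing time (a new reading comes with each control period).
- r.snapshot(name): name is "scene" or "top" or "wrist"; returns the picture (400x640x3 uint8, red, green, blue); there is no depth.
- r.camera_info(name): a dict with "fx", "fy", "cx", "cy" (pixels), "k1" (the pictures are not rectified: a ray, as slopes to the right and down, at radius r is drawn at 1 + k1 r^2 times it, then the intrinsics apply), "R" (3x3) and "t" (3): a world point X has camera coordinates R X + t. Camera axes: x right, y down, z forward; pixel columns grow to the right and rows downward; lengths in m; the calibration is good to about 2 mm. A picture is of the moment at which its call begins: read the wrist's pose just before it. camera_info takes no time and is no camera call; for the wrist camera it gives the pose at the moment of the call.
- r.finish_job(): hands the job in; it is judged then, once.
The state is a dict: "clock": time; "q": joint angles; "qd": joint speeds; "joint_torque": joint torques, N m; "tool_pos": TCP position; "eef_rot": TCP orientation; "contact_force": force on the tool from outside, world axes, zero at the start; "moment": the same for the moment, N m; "opening": opening from 0.0 (shut) to 1.0 (fully open); "finger_force": force on a finger pad.
Only numpy, scipy, OpenCV 4.12 (cv2) and the standard library are available. Lean on these libraries where they do the work, as an engineer would, in place of code of your own. Each camera call takes 0.05 s, during which the arm holds its last target. There are 200 camera calls.

TASK

Pack the stub axle that lies on the yellow bench: first stand it up on its square flange on the open bench and let go of it, then take it again and lower it, without dropping it, into the open carton so that it stands flange down on the carton's floor. Then close the carton: fold both short end flaps fully down while both long side flaps are still wide open, and after that fold both side flaps fully down over them. Leave the sprocket, spray can, wrench and grinder where they are.

Things in the scene. Friction and masses are not known exactly. Their poses are not given: they have to be found in the camera images.
- carton: Open brown cardboard carton, fixed to the bench: 128 long (its x) x 104 wide (its y) x 132 high outside, walls and floor 4 thick (inside 120 x 96, floor 4 above the bench). Origin: centre of its underside; z up. Two short end flaps are hinged on its +x and -x top edges, two long side flaps on its +y and -y top edges; all start open, leaning outward.
- end_flap_1 (a joint): End flap on the carton's +x edge: card 4 thick, 98 wide, 50 from hinge to free edge. Hinge line along the carton's y at carton x = +64, height 134. 0 = closed (level, inward; a stop), 1.57 = straight up, more = leaning outward (limit 2.9, starts 1.75 to 2.35). Hinge friction about 0.025 N m, no spring: it stays where it is left.
- end_flap_2 (a joint): The same end flap on the carton's -x edge: hinge at carton x = -64, height 134. Same joint values.
- side_flap_1 (a joint): Side flap on the carton's +y edge: a 4 thick card, 126 wide, 51 from hinge to free edge. Hinge line parallel to the carton's x at carton y = +52, height 139. Same joint values, friction and stop as the end flaps.
- side_flap_2 (a joint): The same side flap on the carton's -y edge: hinge at carton y = -52, height 139. Same joint values.
- end_flap_1_edge (a point): Middle of the free edge of end_flap_1 (half thickness). A level push on the edge of a flap that leans far out can jam on friction: follow the edge up round its hinge, then over and down.
- end_flap_2_edge (a point): Middle of the free edge of end_flap_2.
- side_flap_1_edge (a point): Middle of the free edge of side_flap_1.
- side_flap_2_edge (a point): Middle of the free edge of side_flap_2.
- axle: Loose steel stub axle, about 0.6 kg: square flange 60 x 60 x 10, round shaft of diameter 24 out of its middle, 118 long overall. Origin: centre of the flange's outer face (its foot); z along the shaft to the tail. It starts lying on one flange edge and the tail, the shaft sloping 9.5 degrees down to the tail, which points roughly to the robot's left (within 30 degrees of +y).
- axle_tail (a point): Centre of the tail end of the axle's shaft, 118 from the body origin along its z. The centre of mass lies about 42 along z, so an axle set down on a flange edge within 30 degrees of upright rocks onto its flange by itself.
- sprocket: Bystander: loose flat toothed steel ring, about 158 across, 8 thick, lying on the bench. Origin: centre of its underside.
- spray_can: Bystander: loose spray can, diameter 56, 160 high, standing. Origin: centre of its foot.
- wrench: Bystander: loose steel wrench lying on the bench. Origin under its middle.
- grinder: Bystander: grey angle grinder on a steel plate 130 (x) x 300 (y), about 110 high, fixed to the bench. Origin: centre of its underside.

How it is judged:
On the way, in this order (a step that is already met when the one before it is completed fails the run):
1. the axle stands on its flange on the bench, outside the carton, let go (angle between axle's own z axis and vertical below 0.1 rad and height (world z) of axle below 0.006 m and horizontal distance between axle and carton above 0.09 m and contact force between axle and the arm below 0.1 N and contact force between axle and the fingers below 0.1 N), for 0.2 s.
2. the axle stands flange down on the carton's floor, let go (angle between axle's own z axis and vertical below 0.1 rad and z of axle in the frame of carton below 0.01 m and horizontal distance between axle and carton below 0.05 m and contact force between axle and the fingers below 0.1 N), for 0.2 s.
3. both end flaps are down (within 0.17 rad) while both side flaps are still open (over 1.2 rad) (value of joint each of end_flap_1, end_flap_2 below 0.17 rad and value of joint each of side_flap_1, side_flap_2 above 1.2 rad), for 0.1 s.
4. both side flaps are down over them (value of joint each of side_flap_1, side_flap_2 below 0.17 rad), for 0.1 s.
At the end, for the whole second after the job is handed in: The axle stands at rest, upright within 0.1 rad, flange down on the carton's floor (its foot under 10 mm above the bench, within 50 mm of the carton's middle), and all four flaps are closed to within 0.17 rad (about 10 degrees) of level (all of step 4 and angle between axle's own z axis and vertical below 0.1 rad and z of axle in the frame of carton below 0.01 m and horizontal distance between axle and carton below 0.05 m and linear speed of axle below 0.02 m/s and value of joint each of end_flap_1, end_flap_2 below 0.17 rad); the robot touches nothing.
It fails at once if the axle is dropped into the carton (faster than 0.7 m/s inside it) (horizontal distance between axle and carton below 0.06 m and z of axle in the frame of carton below 0.12 m and linear speed of axle above 0.7 m/s).
It fails at once if the sprocket, spray can or wrench is moved more than 30 mm (distance of any of sprocket, spray_can, wrench from where it was at the start of the episode above 0.03 m).
It also fails if it takes over 72 s, if anything falls off the work surface, if the arm or the gripper's body presses on something with over 40 N, if the wrist force passes 120 N, or if a joint passes its speed limit or range.

## Working session

There is one attempt and no reset: what is moved stays moved. The work goes in short steps, Python scripts to look and compute and a tool call to move; the robot and the scene stay as the last step left them, time stands still between calls to the robot, and variables do not carry over. Pictures are saved under pics/ and viewed, at most 10 in all, crops included, and the job is handed in when it is done.

Besides the shell and the picture viewer there is one more tool, called in YAML: its name, and indented under it one key for each argument. move_arm: Moves the arm, as the interface text tells. Its arguments: {"type":"object","properties":{"targets":{"type":"array","items":{"type":"array","items":{"type":"array","items":{"type":"number"}}}},"newtons":{"type":"number"}},"required":["targets"]}

```bash
mkdir -p pics; python3 - <<'E'
from plant import r
import cv2,json
s=r.get_state();print(s)
for n in("scene","top"):
    im=r.snapshot(n);cv2.imwrite(f"pics/{n}0.png",im[...,::-1])
    print(n,{k:(v.tolist() if hasattr(v,'tolist') else v) for k,v in r.camera_info(n).items()})
E
```

```text
{'clock': 0.0, 'q': array([-1.1631967 ,  0.68997953, -0.19449607,  1.56636239,  0.15727674,
        0.90252638, -0.21510578]), 'qd': array([-1.20067639e-03,  2.87157136e-05,  1.08197246e-03,  5.99592185e-04,
       -7.72178254e-04, -6.83418982e-04, -6.96212451e-04]), 'joint_torque': array([ 7.36902712e-04, -5.27553678e+01, -1.26685560e+00, -1.53424805e+01,
       -5.26647794e-02,  6.56817545e-03,  1.80722836e-04]), 'tool_pos': array([0.22803594, 0.58121218, 0.23790748]), 'eef_rot': array([ 1.85787657e-01,  9.82589465e-01, -9.37413813e-04, -1.08216542e-04]), 'contact_force': array([0.01794325, 0.12531354, 0.22505174]), 'moment': array([0.02374555, 0.03845136, 0.00810171]), 'finger_force': 0.0, 'opening': 1.001560893487366}
scene {'fx': 401.41028902931123, 'fy': 401.41028902931123, 'cx': 319.1521617538993, 'cy': 204.28979226298512, 'k1': -0.05224624714499689, 'R': [[0.2354956136920335, 0.9718747452482603, -0.0011381917419488444], [0.6494420651201999, -0.15823778237057753, -0.7437646188700106], [-0.7230261544261193, 0.1744141157678206, -0.668440645260824]], 't': [-0.19477147669174769, -0.2776830751245275, 1.883535961714243]}
top {'fx': 419.76385028135223, 'fy': 419.76385028135223, 'cx': 317.846063801605, 'cy': 197.67205782654963, 'k1': -0.032898218890009816, 'R': [[-0.029021185521154798, -0.9995356717030613, 0.009285030105317367], [-0.9969443309016138, 0.028269491424360325, -0.0728205804545724], [0.07252428471953062, -0.011369997700877287, -0.9973018355935189]], 't': [0.05882086627992024, 0.6048057086241087, 1.3162282518566124]}
```

View pics/top0.png

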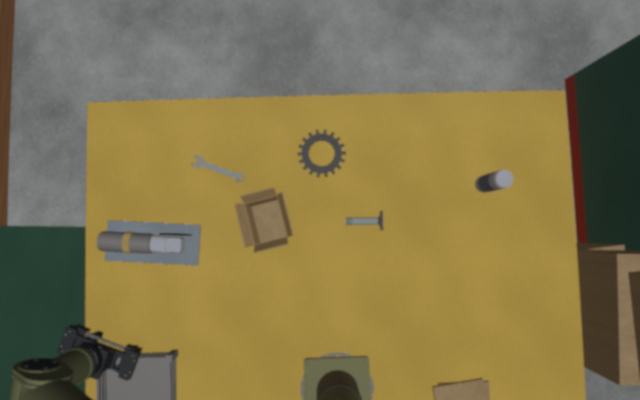

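View pics/scene0.png

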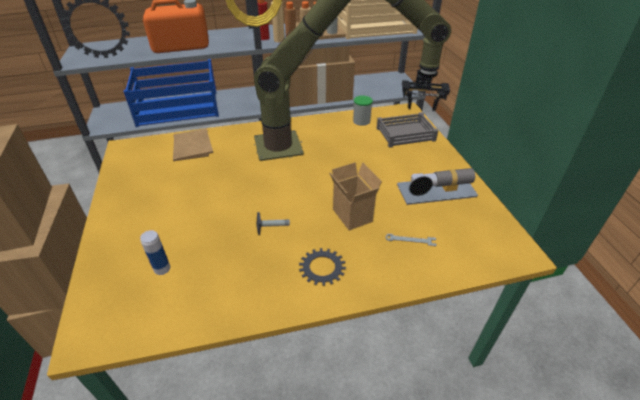

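The top view shows the axle (tail about (347,221), flange about (381,220)) and the carton near (265,220), slightly turned. The scene view shows the axle at (257–288,223) and the carton at (355,195). I'll zoom in on both.

```bash
python3 - <<'E'
import cv2,numpy as np
a=cv2.imread("pics/top0.png")[180:260,230:390]; b=cv2.imread("pics/scene0.png")[155:240,250:385]
a=cv2.resize(a,None,fx=5,fy=5,interpolation=cv2.INTER_CUBIC)[:,:]
cv2.imwrite("pics/topz.png",a)
b=cv2.resize(b,None,fx=5,fy=5,interpolation=cv2.INTER_CUBIC);cv2.imwrite("pics/scz.png",b)
E
```

```text
(no output)
```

View pics/topz.png

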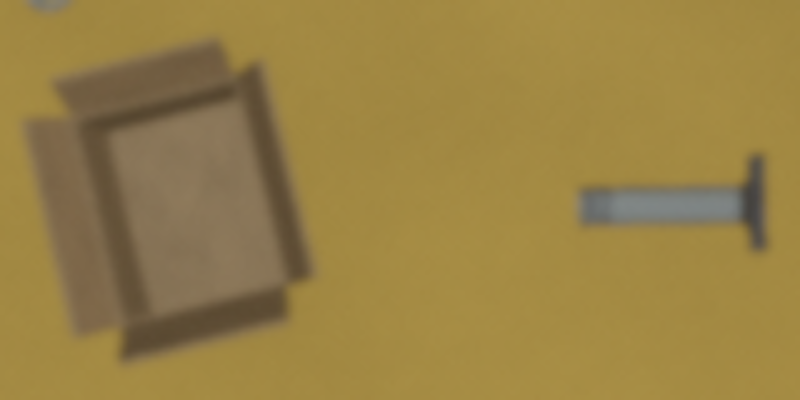

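View pics/scz.png

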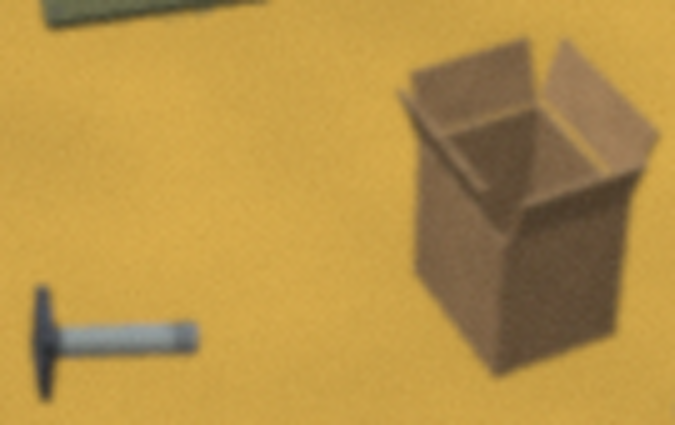

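Top zoom: carton rim with all four flaps (left and top wide, bottom and right steeper). Axle tail end is at (580,205), flange at (757,202). Scene zoom: carton foot corners (415,272), (497,377), (615,333) and the flap corners are visible. Next is a least-squares fit of all poses.

```bash
cat > h.py <<'E'
import numpy as np
from plant import r
from scipy.optimize import least_squares
from scipy.spatial.transform import Rotation as Ro
def proj(c,X):
    p=np.asarray(X)@np.array(c['R']).T+np.array(c['t']); s=p[...,:2]/p[...,2:]
    s=s*(1+c['k1']*(s**2).sum(-1,keepdims=True)); return s*[c['fx'],c['fy']]+[c['cx'],c['cy']]
def flap(i,a,s,d=50.):
    # i 0:+x 1:-x 2:+y 3:-y ; s: along hinge; returns carton coords mm
    h,w,z,L=[(64,49,134,50),(64,49,134,50),(52,63,139,51),(52,63,139,51)][i]
    sg=1 if i%2==0 else -1; u=sg*(h-L*np.cos(a)); zz=z+L*np.sin(a)
    return np.array([u,s*w,zz] if i<2 else [s*w,u,zz])
def c2w(p,X):
    X=np.asarray(X)/1000; c,s=np.cos(p[2]),np.sin(p[2])
    return np.stack([p[0]+c*X[...,0]-s*X[...,1],p[1]+s*X[...,0]+c*X[...,1],X[...,2]],-1)
E
python3 - <<'E'
from h import *
T,S=r.camera_info("top"),r.camera_info("scene")
t=lambda x,y:np.array([230+(x+.5)/5-.5,180+(y+.5)/5-.5]); s=lambda x,y:np.array([250+(x+.5)/5-.5,155+(y+.5)/5-.5])
F=[(T,0,1,t(53,78)),(T,0,-1,t(218,38)),(T,2,1,t(25,118)),(T,2,-1,t(77,335)),(T,3,1,t(260,62)),(T,3,-1,t(312,275)),(T,1,1,t(122,360)),(T,1,-1,t(287,320)),
(S,3,-1,s(400,92)),(S,3,1,s(487,190)),(S,2,-1,s(567,40)),(S,2,1,s(657,135)),(S,1,-1,s(412,72)),(S,1,1,s(527,40)),(S,0,-1,s(505,240)),(S,0,1,s(637,180))]
P=[(S,(-64,-52,0),s(415,272)),(S,(64,-52,0),s(497,377)),(S,(64,52,0),s(615,333))]
def f(p):
    return np.concatenate([proj(c,c2w(p,flap(i,p[3+i],q)))-u for c,i,q,u in F]+[proj(c,c2w(p,x))-u for c,x,u in P])
o=least_squares(f,[.55,.15,.2,2,2,2,2],loss='soft_l1');print(np.round(o.x,4));print(np.round(f(o.x).reshape(-1,2),1).tolist())
th=np.radians(9.5)
def ax(p,d):
    a=np.array([np.cos(p[2])*np.cos(th),np.sin(p[2])*np.cos(th),-np.sin(th)]);return np.array([p[0],p[1],.0312])+a*d
def g(p): 
    up=np.array([np.cos(p[2])*np.sin(th),np.sin(p[2])*np.sin(th),np.cos(th)])*.03
    return np.concatenate([proj(T,ax(p,.118))-t(580,205),proj(T,ax(p,.005)+up)-t(757,202),proj(S,ax(p,.118))-s(198,337),proj(S,ax(p,.005))-s(42,343)])
o=least_squares(g,[.55,-.2,1.57]);print(np.round(o.x,4),np.round(g(o.x),1), ax(o.x,.118),ax(o.x,.065))
E
```

```text
[0.5403 0.1971 0.2113 1.9047 1.9529 1.8878 1.8741]
[[-0.4, -0.3], [0.6, -0.5], [-0.3, -0.8], [-0.5, -0.1], [-0.2, -1.1], [-0.1, 0.3], [-0.9, 0.1], [0.4, -0.3], [-0.3, -1.4], [-0.7, -0.3], [-0.7, -0.7], [-0.3, -0.3], [-0.7, -0.1], [-0.0, -0.7], [2.9, -7.4], [1.6, -3.5], [-0.7, 0.1], [-1.2, 0.4], [-0.4, 0.6]]
[ 0.5289 -0.1607  1.5518] [-0.3 -0.1 -0.1 -0.1 -0.6  0.   0.  -0.2] [ 0.53111264 -0.04438405  0.01172438] [ 0.53011858 -0.09664773  0.02047191]
```

```bash
cat >> h.py <<'E'
def Rd(az,tilt=0,tdir=None):
    """tool z down, tool y at azimuth az deg; then tilted by tilt deg about horizontal axis azimuth tdir"""
    a=np.radians(az); y=np.array([np.cos(a),np.sin(a),0]); z=np.array([0,0,-1.]); x=np.cross(y,z)
    R=Ro.from_matrix(np.stack([x,y,z],1))
    if tilt: d=np.radians(tdir); R=Ro.from_rotvec(np.radians(tilt)*np.array([np.cos(d),np.sin(d),0]))*R
    return R
def go(targets,base=None):
    s=r.get_state(); print("t",round(s['clock'],2),"pos",np.round(s['tool_pos'],4),"q",np.round(s['q'],2),"F",np.round(s['contact_force'],1),"open",round(s['opening'],3),"ff",s['finger_force'])
    p0,R0=(s['tool_pos'],Ro.from_quat(s['eef_rot'])) if base is None else base
    print("rot",np.round(R0.as_matrix(),3).tolist())
    for p,R in targets:
        print(np.round(R0.inv().apply(np.array(p)-p0)*1000,1),np.round((R0.inv()*R).as_rotvec(degrees=True),1))
C=(.5403,.1971,.2113)
E
python3 - <<'E'
from h import *
T=r.camera_info("top")
# spray can foot
o=least_squares(lambda p:proj(T,[p[0],p[1],.16])-[503,179],[.6,-.4]);print("can",o.x)
go([((.5403,.1971,.24),Rd(12.1)),((.5403,.1971,.15),Rd(12.1))])
E
```

```text
can [ 0.63521063 -0.49486682]
t 0.1 pos [0.2281 0.5813 0.238 ] q [-1.16  0.69 -0.19  1.57  0.16  0.9  -0.22] F [-0.9  1.1 -1. ] open 1.0 ff 0.0
rot [[-0.931, 0.365, -0.0], [0.365, 0.931, -0.002], [-0.0, -0.002, -1.0]]
[-431.  -243.7   -1.5] [-0.1  0.1 56.5]
[-430.9 -243.5   88.5] [-0.1  0.1 56.5]
```

move_arm:
  targets:
    - [[1,-431,-244,-10,0,0,56.5],[1,-431,-244,-10,0,0,56.5],[1,-431,-244,-10,0,0,56.5],[1,-431,-244,-10,0,0,56.5],[1,-431,-244,-10,0,0,56.5],[1,-431,-244,-10,0,0,56.5],[1,-431,-244,-10,0,0,56.5],[1,-431,-244,-10,0,0,56.5],[1,-431,-244,-10,0,0,56.5],[1,-431,-244,-10,0,0,56.5]]

```text
clock: 1.35
tool_pos: [0.5397, 0.1979, 0.2483]
eef_rot: [0.629, 0.778, -0.0, -0.001]
contact_force: [0.3, 0.2, 0.1]
opening: 1.004
finger_force: 0.0
```

move_arm:
  targets:
    - [[1,0,0,50,0,0,0],[1,0,0,96,0,0,0],[1,0,0,96,0,0,0],[1,0,14,96,0,0,0],[1,0,28,96,0,0,0],[1,0,28,96,0,0,0],[1,0,0,96,0,0,0],[1,0,-15,96,0,0,0],[1,0,-28,96,0,0,0],[1,0,-28,96,0,0,0]]

```text
clock: 2.6
tool_pos: [0.5121, 0.1921, 0.1539]
eef_rot: [0.628, 0.778, 0.0, -0.0]
contact_force: [0.2, 0.0, 0.2]
opening: 0.999
finger_force: 0.0
```

move_arm:
  targets:
    - [[1,0,28,0,0,0,0],[1,0,28,-50,0,0,0],[1,0,28,-100,0,0,0],[1,0,28,-100,0,0,0]]

```text
clock: 3.1
tool_pos: [0.5432, 0.1986, 0.2572]
eef_rot: [0.629, 0.778, 0.004, 0.002]
contact_force: [0.1, -1.1, -0.4]
opening: 1.0
finger_force: 0.0
```

```bash
python3 - <<'E'
from h import *
# axle grasp at 75 along
p=np.array([.5289,-.1607]);yaw=1.5518;th=np.radians(9.5)
for d in (70,75):
    print(d,p+np.array([np.cos(yaw),np.sin(yaw)])*np.cos(th)*d/1000,.0312-np.sin(th)*d/1000)
g=p+np.array([np.cos(yaw),np.sin(yaw)])*np.cos(th)*.072
R=Rd(np.degrees(yaw)-90)
go([((g[0],g[1],.12),R),((g[0],g[1],.004),R)])
E
```

```text
70 [ 0.53021143 -0.09167246] 0.019646667589752566
75 [ 0.5303051  -0.08674193] 0.018821429560449174
t 3.1 pos [0.5432 0.1986 0.2572] q [-0.45  0.6   0.04  1.71 -0.03  0.83 -0.19] F [ 0.1 -1.1 -0.4] open 1.0 ff 0.0
rot [[-0.209, 0.978, 0.009], [0.978, 0.209, 0.004], [0.002, 0.009, -1.0]]
[-279.5  -74.3  136. ] [ 0.5 -0.2 13.2]
[-279.8  -75.4  252. ] [ 0.5 -0.2 13.2]
```

move_arm:
  targets:
    - [[1,-279,-74,100,0,0,13],[1,-279,-74,136,0,0,13],[1,-279,-74,136,0,0,13],[1,-279,-74,136,0,0,13],[1,-279,-74,136,0,0,13],[1,-279,-75,136,0,0,13],[1,-279,-75,190,0,0,13],[1,-279,-75,235,0,0,13],[1,-279,-75,251,0,0,13],[1,-279,-75,251,0,0,13]]

```text
clock: 4.35
tool_pos: [0.5255, -0.0901, 0.0021]
eef_rot: [0.712, 0.702, 0.0, -0.0]
contact_force: [0.4, -0.2, 0.8]
opening: 1.0
finger_force: 0.0
```

```bash
python3 - <<'E'
from h import *
import cv2
go([])
a=r.snapshot("wrist")[...,::-1];b=r.snapshot("top")[150:260,210:420,::-1]
cv2.imwrite("pics/w1.png",np.vstack([cv2.resize(a,(560,350)),cv2.resize(b,(560,250),interpolation=cv2.INTER_CUBIC)]))
E
```

```text
t 4.35 pos [ 0.5255 -0.0901  0.0021] q [ 0.08  0.97  0.01  1.98 -0.03  0.2   0.1 ] F [ 0.4 -0.2  0.8] open 1.0 ff 0.0
rot [[0.015, 1.0, -0.0], [1.0, -0.015, 0.001], [0.001, -0.0, -1.0]]
```

View pics/w1.png

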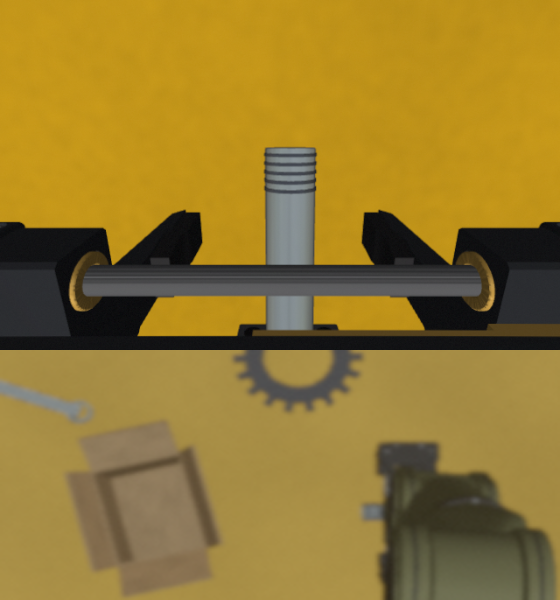

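The shaft lies centred between the fingers (wrist view, x≈290), and both end flaps are now opened wider. Closing the gripper.

move_arm:
  targets:
    - [[0,0,0,0,0,0,0],[0,0,0,0,0,0,0],[0,0,0,0,0,0,0],[0,0,0,0,0,0,0],[0,0,0,0,0,0,0],[0,0,-2,-60,0,0,0],[0,0,-2,-120,0,0,0],[0,0,-2,-180,0,0,0],[0,0,-2,-180,0,0,0],[0,0,-2,-180,0,0,0]]
  newtons: 60

```text
clock: 5.7
tool_pos: [0.5228, -0.091, 0.1813]
eef_rot: [0.713, 0.702, -0.0, -0.0]
contact_force: [0.4, 0.1, -0.5]
opening: 0.005
finger_force: 0.0
```

```bash
python3 - <<'E'
from h import *
go([((.5,0.,.2),Rd(-.9,20,0)),((.5,0.,.2),Rd(-.9,85,0))])
E
```

```text
t 5.7 pos [ 0.5228 -0.091   0.1813] q [ 0.07  0.65  0.02  1.91 -0.03  0.58  0.1 ] F [ 0.4  0.1 -0.5] open 0.005 ff 0.0
rot [[0.016, 1.0, -0.001], [1.0, -0.016, 0.0], [0.0, -0.001, -1.0]]
[ 90.6 -24.3 -18.7] [ 0.3 20.  -0. ]
[ 90.6 -24.3 -18.7] [ 1.3 85.  -0. ]
```

```bash
python3 - <<'E'
from h import *
import cv2
a=r.snapshot("wrist")[...,::-1];b=r.snapshot("scene")[180:270,220:364,::-1]
cv2.imwrite("pics/w2.png",np.vstack([cv2.resize(a,(480,300)),cv2.resize(b,(480,300),interpolation=cv2.INTER_CUBIC)]))
cv2.imwrite("pics/w2full.png",a)
E
```

```text
(no output)
```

View pics/w2.png

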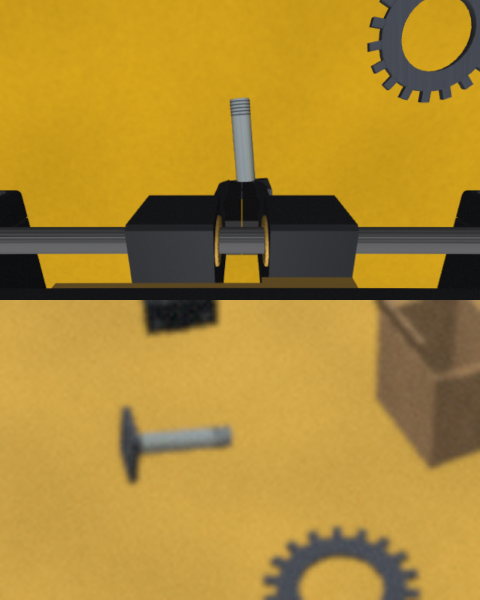

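The grasp missed: the fingers are shut at z 0.18 and the axle still lies on the bench, turned a little. Wrist view: tail at (239,99), shaft at (243,180). Scene crop: tail (231,136), flange (130,145). Refit.

```bash
cat >> h.py <<'E'
th=np.radians(9.5)
def ax(p,d):
    a=np.array([np.cos(p[2])*np.cos(th),np.sin(p[2])*np.cos(th),-np.sin(th)]);return np.array([p[0],p[1],.0312])+a*d
E
python3 - <<'E'
from h import *
S,W=r.camera_info("scene"),r.camera_info("wrist")
m=1/.75;f=1/3.333
def g(p):
    up=np.array([np.cos(p[2])*np.sin(th),np.sin(p[2])*np.sin(th),np.cos(th)])*.012
    return np.concatenate([(proj(W,ax(p[:3],.118)+up)-[239*m,98*m])*2,(proj(W,ax(p[:3],p[3]))-[243*m,179*m])*2,proj(S,ax(p,.118))-[220+231*f,180+136*f],proj(S,ax(p,.005))-[220+130*f,180+145*f]])
o=least_squares(g,[.53,-.16,1.55,.07],x_scale=[.1,.1,.1,.1]);print(o.x,np.round(g(o.x),1))
g_=ax(o.x,.072);print(g_)
R=Rd(np.degrees(o.x[2])-90)
go([((g_[0],g_[1],.06),R),((g_[0],g_[1],.0015),R)])
E
```

```text
[ 0.52395527 -0.16065286  1.60427431  0.01749213] [ 0.1 -0.2  0.2 -0.  -1.2 -0.8 -1.1 -1.5]
[ 0.52157836 -0.08968009  0.01931657]
t 5.8 pos [ 0.5222 -0.0909  0.1801] q [ 0.07  0.65  0.02  1.92 -0.03  0.58  0.1 ] F [ 0.8 -0.6 -0.3] open 0.001 ff 0.0
rot [[0.016, 1.0, -0.003], [1.0, -0.016, 0.0], [0.0, -0.003, -1.0]]
[  1.2  -0.3 120.1] [-0.2 -0.  -2.8]
[ 1.200e+00 -1.000e-01  1.786e+02] [-0.2 -0.  -2.8]
```

move_arm:
  targets:
    - [[0.55,1,0,0,0,0,-2.8],[0.55,1,0,30,0,0,-2.8],[0.55,1,0,60,0,0,-2.8],[0.55,1,0,100,0,0,-2.8],[0.55,1,0,120,0,0,-2.8],[0.55,1,0,150,0,0,-2.8],[0.55,1,0,178,0,0,-2.8],[0.55,1,0,178,0,0,-2.8],[0,1,0,178,0,0,-2.8],[0,1,0,178,0,0,-2.8]]
  newtons: 60

```text
clock: 7.05
tool_pos: [0.5233, -0.09, 0.0036]
eef_rot: [0.695, 0.719, -0.0, -0.0]
contact_force: [0.1, -0.4, -0.3]
opening: 0.346
finger_force: 0.0
```

move_arm:
  targets:
    - [[0,0,0,0,0,0,0],[0,0,0,0,0,0,0]]
  newtons: 60

```text
clock: 7.3
tool_pos: [0.5238, -0.0901, 0.0038]
eef_rot: [0.695, 0.719, 0.0, 0.0]
contact_force: [0.9, -0.1, -0.9]
opening: 0.255
finger_force: 59.9
```

move_arm:
  targets:
    - [[0,0,0,-40,0,0,0],[0,0,0,-100,0,0,0],[0,20,0,-150,0,0,0],[0,40,0,-180,0,10,0],[0,60,0,-200,0,20,0],[0,70,0,-200,0,30,0],[0,70,0,-200,0,30,0],[0,70,0,-200,0,30,0]]
  newtons: 60

```text
clock: 8.3
tool_pos: [0.5203, -0.0196, 0.2032]
eef_rot: [0.672, 0.695, 0.179, -0.186]
contact_force: [-0.2, 0.0, -5.8]
opening: 0.258
finger_force: 59.9
```

```bash
python3 - <<'E'
from h import *
go([])
E
```

```text
t 8.3 pos [ 0.5203 -0.0196  0.2032] q [ 0.51  0.74 -0.44  1.84 -0.33  0.75  0.45] F [-0.2  0.  -5.8] open 0.258 ff 59.91035096347332
rot [[-0.029, 0.999, -0.019], [0.866, 0.034, 0.499], [0.499, -0.002, -0.867]]
```

```bash
cat > kin.py <<'E'
from h import *
import itertools
s=r.get_state()
D=[([-1.1631967,.68997953,-.19449607,1.56636239,.15727674,.90252638,-.21510578],[.22803594,.58121218,.23790748],[1.85787657e-01,9.82589465e-01,-9.37413813e-04,-1.08216542e-04]),
([-.45,.6,.04,1.71,-.03,.83,-.19],[.5432,.1986,.2572],[.629,.778,.004,.002]),
([.08,.97,.01,1.98,-.03,.2,.1],[.5255,-.0901,.0021],[.712,.702,0,0]),
([.51,.74,-.44,1.84,-.33,.75,.45],[.5203,-.0196,.2032],[.672,.695,.179,-.186])]
E1=lambda a,q:Ro.from_euler(a,q)
def fk(q,sg,d,off=0):
    R=E1('z',sg[0]*q[0]);p=np.array([0,0,d[0]]);
    R=R*E1('y',q[1])*E1('z',sg[1]*q[2]);p=p+R.apply([0,0,d[1]])
    R=R*E1('y',q[3])*E1('z',sg[2]*q[4]);p=p+R.apply([0,0,d[2]])
    R=R*E1('y',q[5])*E1('z',sg[3]*q[6]);p=p+R.apply([0,0,d[3]])
    return p,R
def fit():
    best=None
    for sg in itertools.product([1,-1],repeat=4):
        Rs=[fk(q,sg,[0]*4)[1].inv()*Ro.from_quat(w) for q,p,w in D]
        m=Ro.concatenate(Rs).mean();e=max((m.inv()*x).magnitude() for x in Rs)
        if best is None or e<best[0]: best=(e,sg,m)
    e,sg,m=best
    o=least_squares(lambda d:np.concatenate([fk(q,sg,d)[0]-p for q,p,w in D]),[.3,.4,.4,.2])
    return sg,m,o.x,e,o.fun
E
python3 - <<'E'
from kin import *
sg,m,d,e,f=fit();print(sg,m.as_rotvec(),d,e,np.round(f,4))
E
```

```text
(-1, -1, -1, -1) [-0.00350641 -0.0035698   1.56911883] [0.2525608  0.5790922  0.32409533 0.25809293] 0.004807172275071764 [-0.042   0.0076  0.0019 -0.0272  0.0363 -0.003   0.0097  0.0436  0.0016
  0.0114  0.001  -0.0005]
```

```bash
cat >> kin.py <<'E'
def fk2(q,d):
    n=[-x for x in q]
    R=E1('z',n[0]);p=np.array([0,0,d[0]])
    R=R*E1('y',q[1]);p=p+R.apply([0,d[4],0]);R=R*E1('z',n[2]);p=p+R.apply([d[6],0,d[1]])
    R=R*E1('y',q[3]);p=p+R.apply([0,d[5],0]);R=R*E1('z',n[4]);p=p+R.apply([-d[6],0,d[2]])
    R=R*E1('y',q[5])*E1('z',n[6]);p=p+R.apply([0,0,d[3]])+R.apply([d[7],d[8],0])
    return p,R*E1('z',np.pi/2)
D+=[([.07,.65,.02,1.92,-.03,.58,.10],[.5222,-.0909,.1801],0)]
def fit2():
    o=least_squares(lambda d:np.concatenate([(fk2(q,d)[0]-p)*1000 for q,p,w in D]+[(d[4:]*20)]),[.3,.5,.35,.25,0,0,0,0,0])
    return o.x,o.fun
E
python3 - <<'E'
from kin import *
d,f=fit2();print(np.round(d,4),np.round(f,1)[:15])
E
```

```text
[ 0.3492  0.5619  0.3393  0.3301 -0.0174 -0.0326  0.005   0.0016  0.0043] [-0.7  0.9  0.5 -0.2 -2.3 -1.2 -0.2 -2.1 -1.4  0.6 -0.3  1.  -0.4  3.1
  1. ]
```

```bash
cat >> kin.py <<'E'
lo=np.array([-3.01,-.46,-1.47,.13,-1,.04,-2.66]);hi=np.array([3.01,2.08,1.51,2.56,4.14,2.09,2.66])
d0,_=fit2()
def ik(p,R,q0,w=.02):
    def f(q):
        P,Q=fk2(q,d0);return np.concatenate([(P-p)*10,(R.inv()*Q).as_rotvec()*3,w*(q-q0)])
    o=least_squares(f,np.clip(q0,lo+.01,hi-.01),bounds=(lo,hi));P,Q=fk2(o.x,d0)
    return o.x,np.linalg.norm(P-p)*1000,np.degrees((R.inv()*Q).magnitude())
E
python3 - <<'E'
from kin import *
q0=r.get_state()['q'];rng=np.random.default_rng(0)
for th_ in (80,):
 for xy in ((.5,0),(.45,-.05)):
  for phi in range(-150,121,30):
    R=Rd(phi-90,th_,phi-90);best=None
    for k in range(12):
        q,e,a=ik(np.array([*xy,.075]),R,rng.uniform(lo,hi),w=.001)
        if e<2 and a<1:
            m=np.min(np.minimum(q-lo,hi-q))
            if best is None or m>best[0]:best=(m,q)
    print(xy,phi,None if best is None else (round(best[0],2),np.round(best[1],2)))
E
```

```text
(0.5, 0) -150 (np.float64(0.04), array([-0.44,  1.59,  0.56,  0.89, -0.04,  2.05,  2.12]))
(0.5, 0) -120 (np.float64(0.38), array([-0.75,  1.54,  0.66,  1.26,  0.14,  1.58,  2.28]))
(0.5, 0) -90 (np.float64(0.71), array([-0.72,  1.36,  0.12,  1.67,  0.84,  1.38,  1.73]))
(0.5, 0) -60 (np.float64(0.45), array([-0.73,  1.38, -0.11,  2.11,  1.39,  1.43,  1.2 ]))
(0.5, 0) -30 (np.float64(0.04), array([-0.67,  1.64, -0.18,  2.52,  1.78,  1.89,  0.65]))
(0.5, 0) 0 None
(0.5, 0) 30 (np.float64(0.0), array([ 1.34,  2.08, -1.28,  2.48,  3.13,  0.75, -2.57]))
(0.5, 0) 60 (np.float64(0.17), array([ 1.32,  1.8 , -1.22,  2.08,  0.39,  0.21,  0.03]))
(0.5, 0) 90 (np.float64(0.58), array([ 0.92,  1.49, -0.79,  1.64, -0.42,  0.98,  0.83]))
(0.5, 0) 120 (np.float64(0.22), array([ 0.29,  1.43,  0.09,  1.23, -0.78,  1.81,  1.3 ]))
(0.45, -0.05) -150 (np.float64(0.25), array([-0.37,  1.48,  0.36,  1.16,  0.11,  1.84,  1.99]))
(0.45, -0.05) -120 (np.float64(0.54), array([-0.7 ,  1.47,  0.52,  1.49,  0.26,  1.41,  2.12]))
(0.45, -0.05) -90 (np.float64(0.69), array([-0.63,  1.35, -0.02,  1.87,  0.95,  1.37,  1.49]))
(0.45, -0.05) -60 (np.float64(0.28), array([-0.48,  1.49, -0.45,  2.28,  1.41,  1.8 ,  0.93]))
(0.45, -0.05) -30 None
(0.45, -0.05) 0 None
(0.45, -0.05) 30 None
(0.45, -0.05) 60 (np.float64(0.28), array([ 1.43,  1.72, -1.11,  2.09, -0.04,  0.32,  0.49]))
(0.45, -0.05) 90 (np.float64(0.3), array([ 0.83,  1.38, -0.4 ,  1.68, -0.7 ,  1.2 ,  1.21]))
(0.45, -0.05) 120 (np.float64(0.52), array([ 0.75,  1.5 , -0.73,  1.3 , -0.14,  1.57,  0.79]))
```

```bash
python3 - <<'E'
from kin import *
q=r.get_state()['q'];print(fk2(q,d0)[0])
for th_,z in ((30,.2),(45,.2),(60,.2),(75,.2),(85,.2),(85,.14),(85,.09),(85,.073)):
    q,e,a=ik(np.array([.5,.0,z]),Rd(1,th_,1),q);print(th_,z,np.round(q,2),round(e,1),round(a,1))
go([((.5,0,.2),Rd(2,60,2)),((.5,0,.2),Rd(2,84,2))])
E
```

```text
[ 0.52144868 -0.02079837  0.20492782]
30 0.2 [ 0.5   0.72 -0.46  1.93 -0.36  0.66  0.45] 0.0 0.0
45 0.2 [ 0.69  0.86 -0.61  1.88 -0.46  0.76  0.61] 0.0 0.0
60 0.2 [ 0.82  1.03 -0.7   1.82 -0.52  0.88  0.72] 0.0 0.0
75 0.2 [ 0.89  1.2  -0.77  1.75 -0.56  1.02  0.8 ] 0.0 0.0
85 0.2 [ 0.92  1.32 -0.81  1.71 -0.58  1.1   0.83] 0.0 0.0
85 0.14 [ 0.91  1.42 -0.77  1.66 -0.54  1.09  0.88] 0.0 0.0
85 0.09 [ 0.89  1.5  -0.74  1.6  -0.51  1.09  0.91] 0.0 0.0
85 0.073 [ 0.89  1.52 -0.73  1.58 -0.5   1.1   0.92] 0.0 0.0
t 8.3 pos [ 0.5203 -0.0196  0.2032] q [ 0.51  0.74 -0.44  1.84 -0.33  0.75  0.45] F [-0.2  0.  -5.8] open 0.258 ff 59.91035096347332
rot [[-0.029, 0.999, -0.019], [0.866, 0.034, 0.499], [0.499, -0.002, -0.867]]
[ 16.  -19.6  12.9] [-0.  30.1 -0.1]
[ 16.  -19.6  12.9] [-0.  54.1 -0.1]
```

move_arm:
  targets:
    - [[0,5,-5,3,0,10,0],[0,10,-10,6,0,20,0],[0,16,-20,13,0,30,0],[0,16,-20,13,0,40,0],[0,16,-20,13,0,48,0],[0,16,-20,13,0,54,0],[0,16,-20,13,0,54,0],[0,16,-20,13,0,54,0]]

```text
clock: 9.3
tool_pos: [0.5009, 0.0008, 0.2007]
eef_rot: [0.517, 0.536, 0.464, -0.48]
contact_force: [-0.2, -0.0, -5.4]
opening: 0.253
finger_force: 59.9
```

```bash
python3 - <<'E'
from h import *
import cv2
go([((.5,0,.1),Rd(2,84,2)),((.5,0,.073),Rd(2,84,2))])
a=r.snapshot("wrist")[...,::-1];b=r.snapshot("scene")[110:260,180:420,::-1]
cv2.imwrite("pics/w3.png",np.vstack([cv2.resize(a,(360,225)),cv2.resize(b,(600,375),interpolation=cv2.INTER_CUBIC)[:,:360]]) if 0 else cv2.resize(b,(720,450),interpolation=cv2.INTER_CUBIC))
E
```

```text
t 9.3 pos [0.5009 0.0008 0.2007] q [ 0.9   1.3  -0.78  1.7  -0.58  1.12  0.84] F [-0.2 -0.  -5.4] open 0.253 ff 59.933768436312675
rot [[-0.005, 0.999, -0.035], [0.109, 0.036, 0.993], [0.994, 0.001, -0.109]]
[-100.2   -1.1   10.2] [-0.   0.2  0.1]
[-127.    -1.1   13.1] [-0.   0.2  0.1]
```

View pics/w3.png

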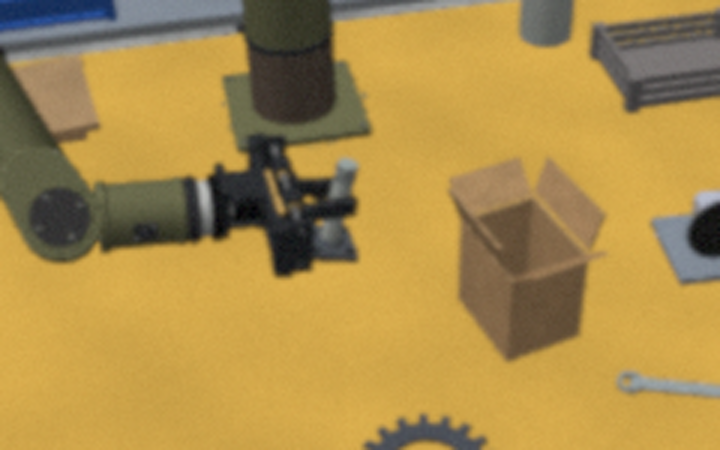

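move_arm:
  targets:
    - [[0,-50,0,5.5,0,0,0],[0,-90,0,10,0,0,0],[0,-110,0,12,0,0,0],[0,-117,0,13,0,0,0],[0,-121,0,13,0,0,0],[0,-124,0,13.5,0,0,0],[0,-124,0,13.5,0,0,0]]

```text
clock: 10.28
tool_pos: [0.5007, -0.0001, 0.0763]
eef_rot: [0.517, 0.534, 0.465, -0.481]
contact_force: [-0.1, -1.3, -5.3]
opening: 0.256
finger_force: 59.9
```

move_arm:
  targets:
    - [[0,-2,0,0,0,0,0],[0,-3,0,0,0,0,0]]

```text
clock: 10.52
tool_pos: [0.5009, -0.0, 0.0747]
eef_rot: [0.516, 0.533, 0.466, -0.482]
contact_force: [0.7, -1.3, 0.6]
opening: 0.257
finger_force: 59.9
```

move_arm:
  targets:
    - [[0,-2,0,0,0,0,0],[0,-3,0,0,0,0,0]]

```text
clock: 10.78
tool_pos: [0.5011, 0.0004, 0.0745]
eef_rot: [0.514, 0.533, 0.468, -0.483]
contact_force: [0.6, -3.0, 10.0]
opening: 0.257
finger_force: 59.9
```

move_arm:
  targets:
    - [[0.3,0,0,0,0,0,0],[0.4,0,0,0,0,0,0],[0.6,0,0,0,0,0,0],[0.6,0,0,0,0,0,0],[0.6,0,0,0,0,0,0]]

```text
clock: 11.4
tool_pos: [0.5004, -0.0006, 0.0697]
eef_rot: [0.517, 0.534, 0.465, -0.481]
contact_force: [-0.2, -0.2, 0.2]
opening: 0.6
finger_force: 0.0
```

```bash
python3 - <<'E'
from kin import *
import cv2
S=r.camera_info("scene")
b=r.snapshot("scene")[130:230,240:360,::-1]
cv2.imwrite("pics/w4.png",cv2.resize(b,None,fx=5,fy=5,interpolation=cv2.INTER_CUBIC))
R=Ro.from_quat(r.get_state()['eef_rot']);p=r.get_state()['tool_pos']
print(fk2(r.get_state()['q'],d0)[0]-p)
go([(p-R.as_matrix()[:,2]*.08,R),((.5,-.09,.24),Rd(2))])
E
```

```text
[-0.00332087 -0.00122583  0.00158907]
t 11.45 pos [ 0.5004 -0.0006  0.0697] q [ 0.88  1.51 -0.71  1.58 -0.5   1.11  0.92] F [-0.2  0.1  1. ] open 0.601 ff 0.0
rot [[-0.003, 0.999, -0.033], [0.104, 0.033, 0.994], [0.995, -0.0, -0.104]]
[ -0.   0. -80.] [0. 0. 0.]
[ 160.1   -3.4 -106.6] [  0.1 -84.   -0.1]
```

View pics/w4.png

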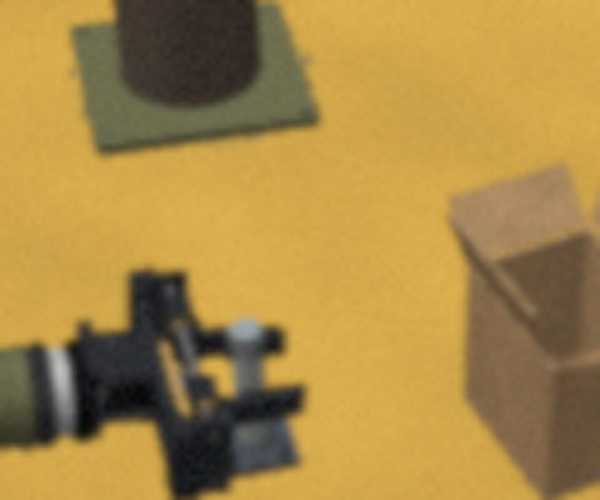

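The axle stands upright on its flange between the open fingers (top at (246,330)). Backing off, then returning to tool-down.

move_arm:
  targets:
    - [[0.6,0,0,-40,0,0,0],[0.6,0,0,-80,0,0,0],[0.6,20,0,-90,0,0,0],[0.6,75,0,-95,0,0,0],[0.6,130,0,-100,0,0,0],[0.6,160,-3,-107,0,-10,0],[0.6,160,-3,-107,0,-20,0],[0.6,160,-3,-107,0,-30,0],[0.6,160,-3,-107,0,-40,0],[0.6,160,-3,-107,0,-50,0]]

```text
clock: 12.7
tool_pos: [0.4998, -0.0892, 0.2412]
eef_rot: [0.665, 0.688, 0.202, -0.208]
contact_force: [0.0, 1.0, 0.0]
opening: 0.6
finger_force: 0.0
```

```bash
python3 - <<'E'
from kin import *
import cv2
R=Rd(10)
go([((.5,-.02,.24),R)])
for n in("top","scene"):cv2.imwrite(f"pics/{n}5.png",r.snapshot(n)[...,::-1])
T=cv2.imread("pics/top5.png")[190:250,315:385];S=cv2.imread("pics/scene5.png")[170:230,260:330]
cv2.imwrite("pics/c5.png",np.hstack([cv2.resize(x,None,fx=5.7,fy=5.7,interpolation=cv2.INTER_CUBIC) for x in(T,S)]))
E
```

```text
t 12.7 pos [ 0.4998 -0.0892  0.2412] q [ 0.7   0.73 -0.51  1.77 -0.29  0.93  0.51] F [0. 1. 0.] open 0.6 ff 0.0
rot [[-0.029, 0.999, -0.018], [0.831, 0.034, 0.555], [0.556, 0.001, -0.831]]
[56.9  2.5 39.4] [  2.4 -33.7  -7.8]
```

View pics/c5.png

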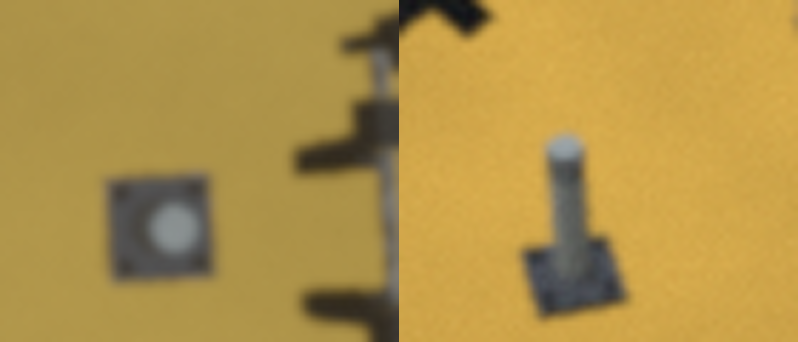

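Left (top view): tail disc at (175,229), flange centre at (160,228). Right (scene view): tail at (166,148). The axle is standing free.

```bash
python3 - <<'E'
from kin import *
T,S=r.camera_info("top"),r.camera_info("scene")
t=lambda x,y:np.array([315+(x+.5)/5.7-.5,190+(y+.5)/5.7-.5]); s=lambda x,y:np.array([260+(x+.5)/5.7-.5,170+(y+.5)/5.7-.5])
g=lambda p:np.concatenate([proj(T,[*p,.118])-t(175,229),proj(T,[*p,.01])-t(160,228),proj(S,[*p,.118])-s(166,148),proj(S,[*p,.01])-s(176,277)])
o=least_squares(g,[.5,0]);print(o.x,np.round(g(o.x),1))
x,y=o.x;R=Rd(12.1)
go([((x,y,.24),R),((x,y,.15),R),((x,y,.087),R)])
E
```

```text
[ 0.50390831 -0.03459029] [-0.3 -0.5 -0.2 -0.4 -0.3 -0.4 -0.5 -1.2]
t 12.8 pos [ 0.5004 -0.0845  0.2441] q [ 0.7   0.72 -0.51  1.77 -0.29  0.93  0.52] F [0.8 0.4 1. ] open 0.601 ff 0.0
rot [[-0.038, 0.999, -0.02], [0.828, 0.043, 0.558], [0.559, 0.005, -0.829]]
[39.   5.6 31.2] [  3.1 -33.9  -9.3]
[-11.3   5.2 105.8] [  3.1 -33.9  -9.3]
[-46.5   4.8 158.1] [  3.1 -33.9  -9.3]
```

move_arm:
  targets:
    - [[0.8,39,5,31,1,-10,-3],[0.8,39,5,31,2,-20,-6],[0.8,39,5,31,3,-33.9,-9.3],[0.8,39,5,31,3.1,-33.9,-9.3],[0.8,39,5,31,3.1,-33.9,-9.3],[0.8,39,5,31,3.1,-33.9,-9.3]]

```text
clock: 13.55
tool_pos: [0.5031, -0.0419, 0.2352]
eef_rot: [0.633, 0.774, -0.002, -0.003]
contact_force: [0.3, -1.1, 0.4]
opening: 0.802
finger_force: 0.0
```

```bash
python3 - <<'E'
from kin import *
x,y=.5039,-.0346;R=Rd(12.1)
go([((x,y,.15),R),((x,y,.087),R)])
E
```

```text
t 13.55 pos [ 0.5031 -0.0419  0.2352] q [ 0.09  0.54 -0.16  1.92  0.13  0.7   0.06] F [ 0.3 -1.1  0.4] open 0.802 ff 0.0
rot [[-0.197, 0.98, -0.007], [0.98, 0.197, 0.001], [0.002, -0.007, -1.0]]
[ 6.8  2.8 85.2] [-0.4 -0.1 -0.7]
[  6.7   3.2 148.2] [-0.4 -0.1 -0.7]
```

move_arm:
  targets:
    - [[0.8,7,3,40,-0.4,0,-0.7],[0.8,7,3,80,-0.4,0,-0.7],[0.8,7,3,85,-0.4,0,-0.7]]

```text
clock: 13.92
tool_pos: [0.5029, -0.0349, 0.1487]
eef_rot: [0.629, 0.777, -0.001, -0.002]
contact_force: [-0.1, -0.5, 0.4]
opening: 0.798
finger_force: 0.0
```

```bash
python3 - <<'E'
from kin import *
x,y=.5039,-.0346;R=Rd(12.1)
go([((x,y,.087),R)])
E
```

```text
t 13.93 pos [ 0.5029 -0.0349  0.1487] q [ 0.06  0.68 -0.13  2.01  0.17  0.47  0.01] F [-0.1 -0.5  0.4] open 0.798 ff 0.0
rot [[-0.209, 0.978, -0.004], [0.978, 0.209, 0.002], [0.002, -0.004, -1.0]]
[-0.1  1.3 61.7] [-0.2 -0.1 -0.1]
```

move_arm:
  targets:
    - [[0.8,0,1,35,0,0,0],[0.8,0,1,62,0,0,0],[0.6,0,1,62,0,0,0],[0,0,1,62,0,0,0],[0,0,1,62,0,0,0],[0,0,1,62,0,0,0],[0,0,1,62,0,0,0],[0,0,1,62,0,0,0],[0,0,1,62,0,0,0],[0,0,1,62,0,0,0]]
  newtons: 50

```text
clock: 15.18
tool_pos: [0.5047, -0.0333, 0.0894]
eef_rot: [0.628, 0.778, 0.0, -0.0]
contact_force: [-3.1, -1.3, 6.3]
opening: 0.256
finger_force: 49.9
```

```bash
python3 - <<'E'
from kin import *
R=Rd(12.1);s=r.get_state()['tool_pos']
go([((s[0],s[1],.28),R),((C[0],C[1],.28),R),((C[0],C[1],.095),R)])
E
```

```text
t 15.18 pos [ 0.5047 -0.0333  0.0894] q [ 0.03  0.79 -0.09  2.04  0.2   0.32 -0.01] F [-3.1 -1.3  6.3] open 0.256 ff 49.90649940446019
rot [[-0.212, 0.977, 0.0], [0.977, 0.212, 0.0], [0.0, 0.0, -1.0]]
[ 1.000e-01  0.000e+00 -1.906e+02] [ 0.  -0.   0.1]
[ 217.7   83.6 -190.4] [ 0.  -0.   0.1]
[217.7  83.6  -5.4] [ 0.  -0.   0.1]
```

move_arm:
  targets:
    - [[0,0,0,-50,0,0,0],[0,0,0,-110,0,0,0],[0,0,0,-170,0,0,0],[0,20,8,-212,0,0,0],[0,70,27,-212,0,0,0],[0,120,46,-212,0,0,0],[0,170,65,-212,0,0,0],[0,205,79,-212,0,0,0],[0,218,84,-212,0,0,0],[0,218,84,-212,0,0,0]]
  newtons: 50

```text
clock: 16.42
tool_pos: [0.5407, 0.1979, 0.3006]
eef_rot: [0.627, 0.779, 0.0, 0.0]
contact_force: [0.1, -1.0, -6.9]
opening: 0.258
finger_force: 49.9
```

```bash
python3 - <<'E'
from kin import *
import cv2
R=Rd(12.1)
go([((C[0],C[1],.2),R),((C[0],C[1],.094),R)])
b=r.snapshot("scene")[100:240,290:410,::-1];t=r.snapshot("top")[180:260,230:310,::-1]
cv2.imwrite("pics/w6.png",np.hstack([cv2.resize(b,(420,490),interpolation=cv2.INTER_CUBIC),cv2.resize(t,(380,490),interpolation=cv2.INTER_CUBIC)]))
E
```

```text
t 16.43 pos [0.5407 0.1979 0.3006] q [-0.32  0.55 -0.18  1.64  0.12  0.96 -0.33] F [ 0.1 -1.  -6.9] open 0.258 ff 49.88517936319113
rot [[-0.213, 0.977, 0.001], [0.977, 0.213, 0.0], [0.0, 0.001, -1.0]]
[ -0.7  -0.7 100.6] [ 0.  -0.   0.2]
[ -0.8  -0.8 206.6] [ 0.  -0.   0.2]
```

View pics/w6.png

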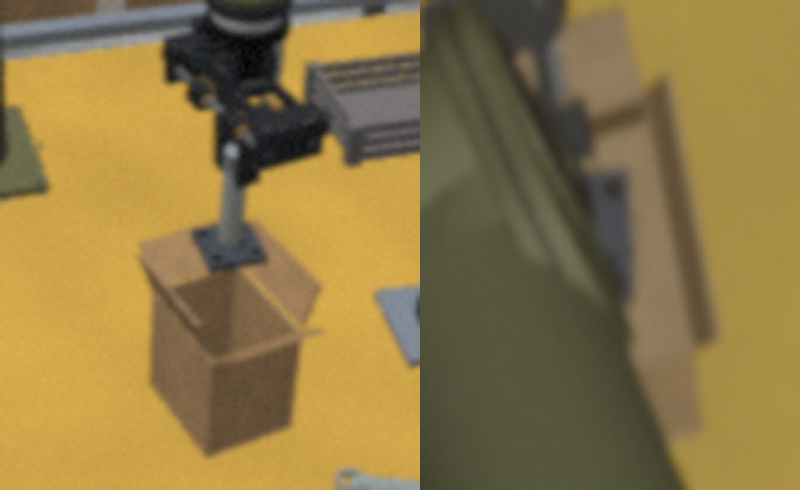

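The axle hangs upright over the carton's middle, both end flaps lean well out, and nothing is in the way. Lowering (no more picture views left, so I'll go by force and numbers).

move_arm:
  targets:
    - [[0,-0.7,-0.7,30,0,0,0],[0,-0.7,-0.7,65,0,0,0],[0,-0.7,-0.7,100,0,0,0],[0,-0.7,-0.7,135,0,0,0],[0,-0.7,-0.7,165,0,0,0],[0,-0.7,-0.7,185,0,0,0],[0,-0.7,-0.7,196,0,0,0],[0,-0.7,-0.7,202,0,0,0],[0,-0.7,-0.7,202,0,0,0]]
  newtons: 50

```text
clock: 17.65
tool_pos: [0.5418, 0.1968, 0.0998]
eef_rot: [0.628, 0.778, 0.001, 0.001]
contact_force: [-0.8, -0.3, -5.7]
opening: 0.26
finger_force: 49.9
```

move_arm:
  targets:
    - [[0,0,0,2,0,0,0],[0,0,0,4,0,0,0],[0,0,0,4,0,0,0]]
  newtons: 50

```text
clock: 18.02
tool_pos: [0.5414, 0.1972, 0.0956]
eef_rot: [0.628, 0.779, 0.001, 0.001]
contact_force: [-0.5, 0.7, -5.1]
opening: 0.262
finger_force: 49.9
```

move_arm:
  targets:
    - [[0,0,0,1,0,0,0],[0,0,0,2,0,0,0],[0,0,0,2,0,0,0]]
  newtons: 50

```text
clock: 18.4
tool_pos: [0.5414, 0.1972, 0.0935]
eef_rot: [0.628, 0.779, 0.001, 0.001]
contact_force: [0.1, 0.3, -6.4]
opening: 0.258
finger_force: 49.9
```

move_arm:
  targets:
    - [[0,0,0,1,0,0,0],[0,0,0,2,0,0,0],[0,0,0,2,0,0,0]]
  newtons: 50

```text
clock: 18.77
tool_pos: [0.5414, 0.1973, 0.0933]
eef_rot: [0.628, 0.778, 0.002, 0.001]
contact_force: [-5.4, -1.5, 10.8]
opening: 0.257
finger_force: 49.9
```

move_arm:
  targets:
    - [[0.3,0,0,-1,0,0,0],[0.45,0,0,-1,0,0,0],[0.6,0,0,-1,0,0,0],[0.6,0,0,-1,0,0,0],[0.6,0,0,-1,0,0,0],[0.6,0,0,-40,0,0,0],[0.6,0,0,-90,0,0,0],[0,0,0,-140,0,0,0],[0,0,0,-170,0,0,0],[0,0,0,-170,0,0,0]]

```text
clock: 20.02
tool_pos: [0.5424, 0.1976, 0.264]
eef_rot: [0.628, 0.778, 0.004, 0.002]
contact_force: [0.6, 0.1, 0.1]
opening: 0.285
finger_force: 0.0
```

```bash
python3 - <<'E'
from kin import *
import cv2
s=r.get_state();print(s['tool_pos'],np.round(s['q'],2))
T=r.camera_info("top");W=r.camera_info("wrist")
for n in("wrist","top","scene"):cv2.imwrite(f"pics/{n}7.png",r.snapshot(n)[...,::-1])
# predicted pixels of tail in wrist
print(proj(W,[[.541,.197,.122],[.541,.197,.004]]))
# wrist-visible disc: find bright greyish blob
im=cv2.imread("pics/wrist7.png");hsv=cv2.cvtColor(im,cv2.COLOR_BGR2HSV)
m=((hsv[...,1]<50)&(hsv[...,2]>90)).astype(np.uint8);n,l,st,c=cv2.connectedComponentsWithStats(m)
for i in range(1,n):
    if st[i,4]>150: print(st[i],np.round(c[i],1))
E
```

```text
[0.54242919 0.19757006 0.26400726] [-0.32  0.59 -0.18  1.69  0.13  0.86 -0.34]
[[318.54912773 188.16483268]
 [318.71966646 165.05104626]]
[ 442    0  118  124 2400] [496.3  56.9]
[ 290  139   57   64 1806] [317.8 170.7]
[ 587  197   53  106 1408] [618.8 254.2]
[237 315 170   3 341] [321.7 316.5]
[  0 316 106   2 211] [ 52.3 316.5]
[539 316 101   2 202] [589.  316.5]
[ 236  319  172   20 3114] [321.9 328.6]
[   0  320  110   19 1995] [ 52.8 328.8]
[539 320 101   3 303] [589. 321.]
[ 535  324  105   60 2904] [581.  345.9]
```

Axle released upright in the carton (wrist blob matches the prediction). Now end flap 1 (+x). Tool y ∥ carton x and tool x ∥ carton y.

move_arm:
  targets:
    - [[0,0,50,0,0,0,0],[0,0,100,0,0,0,0],[0,0,138,0,0,0,0],[0,0,138,50,0,0,0],[0,0,138,100,0,0,0],[0,0,138,137,0,0,0],[0,0,138,137,0,0,0]]

```text
clock: 21.05
tool_pos: [0.6727, 0.2251, 0.1197]
eef_rot: [0.627, 0.779, -0.003, -0.002]
contact_force: [0.1, -0.0, 1.3]
opening: 0.004
finger_force: 0.0
```

```bash
cat >> h.py <<'E'
def cc():
    s=r.get_state();R=Ro.from_quat(s['eef_rot']).as_matrix();p=s['tool_pos']-[C[0],C[1],0];c,q=np.cos(C[2]),np.sin(C[2])
    print("carton XYZ",np.round(np.array([c*p[0]+q*p[1],-q*p[0]+c*p[1],p[2]])*1000,1),"yaw",round(np.degrees(np.arctan2(R[1,1],R[0,1])),1),"zz",np.round(R[:,2],3),"t",s['clock'],"F",np.round(s['contact_force'],1))
E
python3 -c "
from h import *;cc()"
```

```text
carton XYZ [135.3  -0.4 119.7] yaw 12.3 zz [-0.007 -0.003 -1.   ] t 21.05 F [ 0.1 -0.   1.3]
```

move_arm:
  targets:
    - [[0,0,-12,-7,0,0,0],[0,0,-17,-21,0,0,0],[0,0,-27,-32,0,0,0],[0,0,-39,-40,0,0,0],[0,0,-51,-45,0,0,0],[0,0,-60,-49,0,0,0],[0,0,-71,-51,0,0,0],[0,0,-82,-47,0,0,0],[0,0,-91,-39,0,0,0],[0,0,-97,-29,0,0,0]]

```text
clock: 22.3
tool_pos: [0.5804, 0.2056, 0.153]
eef_rot: [0.628, 0.779, 0.001, 0.0]
contact_force: [-0.7, 0.5, 1.7]
opening: 0.007
finger_force: 0.4
```

move_arm:
  targets:
    - [[0,0,-3,8,0,0,0],[0,0,-3,8,0,0,0]]

```text
clock: 22.55
tool_pos: [0.5777, 0.2049, 0.1446]
eef_rot: [0.628, 0.779, 0.0, 0.0]
contact_force: [-0.5, 0.4, -0.3]
opening: 0.002
finger_force: 0.0
```

```bash
python3 -c "
from h import *;cc()"
```

```text
carton XYZ [ 38.3  -0.2 144.6] yaw 12.3 zz [ 0.001  0.001 -1.   ] t 22.55 F [-0.5  0.4 -0.3]
```

Press down to the stop.

move_arm:
  targets:
    - [[0,0,0,4,0,0,0],[0,0,0,7,0,0,0],[0,0,0,8,0,0,0]]

```text
clock: 22.92
tool_pos: [0.5785, 0.2052, 0.1375]
eef_rot: [0.628, 0.778, 0.001, 0.001]
contact_force: [-0.1, -0.1, 0.7]
opening: 0.004
finger_force: 0.3
```

move_arm:
  targets:
    - [[0,0,0,1,0,0,0],[0,0,0,2,0,0,0],[0,0,0,2,0,0,0]]

```text
clock: 23.3
tool_pos: [0.5785, 0.2052, 0.1364]
eef_rot: [0.628, 0.778, 0.001, 0.001]
contact_force: [-1.1, -0.1, 6.1]
opening: 0.005
finger_force: 2.9
```

End flap 1 is at its stop (6 N at z 0.136). On to end flap 2.

move_arm:
  targets:
    - [[0,0,0,-60,0,0,0],[0,0,-20,-115,0,0,0],[0,0,-70,-125,0,0,0],[0,0,-120,-125,0,0,0],[0,0,-165,-125,0,0,0],[0,0,-179,-110,0,0,0],[0,0,-179,-60,0,0,0],[0,0,-179,-15,0,0,0],[0,0,-179,10,0,0,0],[0,0,-179,10,0,0,0]]

```text
clock: 24.55
tool_pos: [0.4029, 0.167, 0.124]
eef_rot: [0.628, 0.779, -0.0, 0.0]
contact_force: [0.0, 0.1, 0.1]
opening: 0.004
finger_force: 0.0
```

```bash
python3 -c "
from h import *;cc();print(np.round(r.get_state()['q'],2))"
```

```text
carton XYZ [-140.7   -0.6  124. ] yaw 12.3 zz [-0. -0. -1.] t 24.55 F [0.  0.1 0.1]
[-0.44  0.68 -0.09  2.23  0.23  0.25 -0.52]
```

move_arm:
  targets:
    - [[0,0,16,-4,0,0,0],[0,0,21,-18,0,0,0],[0,0,31,-29,0,0,0],[0,0,43,-37,0,0,0],[0,0,55,-42,0,0,0],[0,0,64,-46,0,0,0],[0,0,75,-48,0,0,0],[0,0,86,-44,0,0,0],[0,0,95,-36,0,0,0],[0,0,101,-26,0,0,0]]

```text
clock: 25.8
tool_pos: [0.5031, 0.1889, 0.1507]
eef_rot: [0.628, 0.778, 0.002, 0.001]
contact_force: [1.2, -0.4, 0.8]
opening: 0.009
finger_force: 0.4
```

move_arm:
  targets:
    - [[0,0,3,5,0,0,0],[0,0,3,9,0,0,0],[0,0,3,12,0,0,0],[0,0,3,12,0,0,0]]

```text
clock: 26.3
tool_pos: [0.5048, 0.1891, 0.1393]
eef_rot: [0.628, 0.779, 0.001, 0.0]
contact_force: [-0.3, 0.1, -0.2]
opening: 0.008
finger_force: 0.0
```

move_arm:
  targets:
    - [[0,0,0,1,0,0,0],[0,0,0,2,0,0,0],[0,0,0,2,0,0,0]]

```text
clock: 26.68
tool_pos: [0.5051, 0.1893, 0.1374]
eef_rot: [0.628, 0.778, 0.001, 0.001]
contact_force: [0.1, -0.7, 0.1]
opening: 0.004
finger_force: 0.0
```

move_arm:
  targets:
    - [[0,0,0,1,0,0,0],[0,0,0,2.5,0,0,0],[0,0,0,2.5,0,0,0]]

```text
clock: 27.05
tool_pos: [0.5053, 0.1893, 0.1362]
eef_rot: [0.628, 0.778, 0.002, 0.001]
contact_force: [-3.4, -1.9, 12.6]
opening: 0.004
finger_force: 6.3
```

```bash
python3 -c "
from h import *;cc()"
```

```text
carton XYZ [-35.9  -0.3 136.2] yaw 12.2 zz [ 0.003  0.001 -1.   ] t 27.05 F [-3.4 -1.9 12.6]
```

move_arm:
  targets:
    - [[0,0,0,-60,0,0,0],[0,0,10,-115,0,0,0],[0,30,36,-130,0,0,0],[0,80,36,-130,0,0,0],[0,118,36,-130,0,0,0],[0,118,36,-100,0,0,0],[0,118,36,-50,0,0,0],[0,118,36,-16,0,0,0],[0,118,36,-16,0,0,0]]

```text
clock: 28.18
tool_pos: [0.5135, 0.311, 0.1487]
eef_rot: [0.628, 0.779, -0.002, -0.0]
contact_force: [0.6, -0.1, 1.0]
opening: 0.004
finger_force: 0.0
```

```bash
python3 - <<'E'
from h import *
cc()
X0=None
a=np.array([2.3,2.1,1.9,1.7,1.57]);E=np.c_[52-51*np.cos(a)+12,139+51*np.sin(a)-18]
b=np.array([1.3,1,.7,.4,.15,0]);F=np.c_[52-40*np.cos(b)+12,141+40*np.sin(b)]
print(np.round(np.r_[E,F]).tolist())
E
```

```text
carton XYZ [ -2.3 117.  148.7] yaw 12.3 zz [-0.002 -0.002 -1.   ] t 28.175 F [ 0.6 -0.1  1. ]
[[98.0, 159.0], [90.0, 165.0], [80.0, 169.0], [71.0, 172.0], [64.0, 172.0], [53.0, 180.0], [42.0, 175.0], [33.0, 167.0], [27.0, 157.0], [24.0, 147.0], [24.0, 141.0]]
```

move_arm:
  targets:
    - [[0,-19,0,-10,0,0,0],[0,-27,0,-16,0,0,0],[0,-37,0,-20,0,0,0],[0,-46,0,-23,0,0,0],[0,-53,0,-24,0,0,0],[0,-64,0,-29,0,0,0],[0,-75,0,-26,0,0,0],[0,-84,0,-18,0,0,0],[0,-90,0,-8,0,0,0],[0,-92,0,0,0,0,0]]

```text
clock: 29.42
tool_pos: [0.5346, 0.2213, 0.1499]
eef_rot: [0.628, 0.778, 0.001, 0.001]
contact_force: [-0.1, -0.6, -0.0]
opening: 0.003
finger_force: 0.3
```

move_arm:
  targets:
    - [[0,0,0,3,0,0,0],[0,0,0,6,0,0,0],[0,0,0,9,0,0,0],[0,0,0,9,0,0,0]]

```text
clock: 29.92
tool_pos: [0.5347, 0.2226, 0.1419]
eef_rot: [0.628, 0.779, 0.001, 0.0]
contact_force: [-0.5, -0.0, -0.1]
opening: 0.002
finger_force: 0.0
```

```bash
python3 -c "
from h import *;cc()"
```

```text
carton XYZ [-1.000e-01  2.610e+01  1.419e+02] yaw 12.3 zz [ 0.002  0.002 -1.   ] t 29.925 F [-0.5 -0.  -0.1]
```

move_arm:
  targets:
    - [[0,0,0,1,0,0,0],[0,0,0,2.5,0,0,0],[0,0,0,2.5,0,0,0]]

```text
clock: 30.3
tool_pos: [0.5349, 0.2226, 0.1413]
eef_rot: [0.628, 0.778, 0.002, 0.001]
contact_force: [-3.0, -0.9, 13.2]
opening: 0.003
finger_force: 6.3
```

Side flap 1 is at its stop. Now side flap 2.

move_arm:
  targets:
    - [[0,0,0,-60,0,0,0],[0,-10,0,-115,0,0,0],[0,-50,0,-127,0,0,0],[0,-100,0,-127,0,0,0],[0,-143,0,-127,0,0,0],[0,-143,0,-100,0,0,0],[0,-143,0,-50,0,0,0],[0,-143,0,-9,0,0,0],[0,-143,0,-9,0,0,0]]

```text
clock: 31.42
tool_pos: [0.5629, 0.0821, 0.1461]
eef_rot: [0.628, 0.779, -0.001, -0.001]
contact_force: [-0.8, -0.5, 0.6]
opening: 0.005
finger_force: 0.0
```

```bash
python3 -c "
from h import *;cc()"
```

```text
carton XYZ [  -2.  -117.2  146.1] yaw 12.3 zz [-0.004 -0.    -1.   ] t 31.425 F [-0.8 -0.5  0.6]
```

move_arm:
  targets:
    - [[0,19,0,-12,0,0,0],[0,27,0,-18,0,0,0],[0,37,0,-22,0,0,0],[0,46,0,-25,0,0,0],[0,53,0,-26,0,0,0],[0,64,0,-31,0,0,0],[0,75,0,-28,0,0,0],[0,84,0,-20,0,0,0],[0,90,0,-10,0,0,0],[0,92,0,-2,0,0,0]]

```text
clock: 32.67
tool_pos: [0.5452, 0.1732, 0.1495]
eef_rot: [0.627, 0.779, 0.001, 0.0]
contact_force: [0.6, 0.8, 1.0]
opening: 0.002
finger_force: 0.3
```

move_arm:
  targets:
    - [[0,0,0,3,0,0,0],[0,0,0,6,0,0,0],[0,0,0,7,0,0,0],[0,0,0,7,0,0,0]]

```text
clock: 33.17
tool_pos: [0.5457, 0.1722, 0.1436]
eef_rot: [0.628, 0.778, 0.001, 0.001]
contact_force: [0.0, -1.2, 0.6]
opening: 0.005
finger_force: 0.0
```

move_arm:
  targets:
    - [[0,0,0,1,0,0,0],[0,0,0,2,0,0,0],[0,0,0,2,0,0,0]]

```text
clock: 33.55
tool_pos: [0.5457, 0.1724, 0.1415]
eef_rot: [0.628, 0.778, 0.001, 0.001]
contact_force: [-0.3, -0.8, 0.9]
opening: 0.004
finger_force: 0.1
```

move_arm:
  targets:
    - [[0,0,0,1,0,0,0],[0,0,0,2,0,0,0],[0,0,0,2,0,0,0]]

```text
clock: 33.92
tool_pos: [0.5458, 0.1724, 0.1413]
eef_rot: [0.628, 0.778, 0.002, 0.001]
contact_force: [-3.9, -1.9, 14.5]
opening: 0.006
finger_force: 7.2
```

move_arm:
  targets:
    - [[0,0,0,-30,0,0,0],[0,0,0,-80,0,0,0],[0,-50,0,-120,0,0,0],[0,-100,0,-120,0,0,0],[0,-150,0,-120,0,0,0],[0,-190,0,-120,0,0,0],[0,-230,0,-120,0,0,0],[0,-230,0,-120,0,0,0],[0,-230,0,-120,0,0,0]]

```text
clock: 35.05
tool_pos: [0.5938, -0.0514, 0.2592]
eef_rot: [0.627, 0.779, 0.002, 0.0]
contact_force: [-0.2, -0.3, -0.3]
opening: 0.005
finger_force: 0.0
```

```bash
python3 - <<'E'
from h import *
import cv2
cc()
# numeric check: brown (carton) silhouette in scene/top vs predicted closed outline
for n in("scene","top"):
    im=r.snapshot(n);cv2.imwrite(f"pics/{n}9.png",im[...,::-1]);c=r.camera_info(n)
    box=[[x,y,z] for x in(-64,64) for y in(-52,52) for z in(0,141)]
    P=proj(c,c2w(C,np.array(box)));h=cv2.convexHull(P.astype(np.float32))
    pm=np.zeros(im.shape[:2],np.uint8);cv2.fillConvexPoly(pm,h.astype(np.int32),1)
    hsv=cv2.cvtColor(im,cv2.COLOR_RGB2HSV);x0,y0=P.min(0).astype(int)-25;x1,y1=P.max(0).astype(int)+25
    m=(hsv[...,1]<140).astype(np.uint8);win=np.zeros_like(pm);win[y0:y1,x0:x1]=1;m&=win
    k=np.ones((3,3),np.uint8)
    print(n,"pred",pm.sum(),"seen",m.sum(),"outside",(m&(1-cv2.dilate(pm,k,iterations=2))).sum(),"missing",(pm&(1-m)).sum())
    print(np.round(hsv[int(P[:,1].mean())][int(P[:,0].mean())]))
    top=proj(c,c2w(C,np.array([[x,y,141] for x in(-45,0,45) for y in(-40,-15,15,40)])))
    print([im[int(v),int(u)].tolist() for u,v in top])
E
```

```text
carton XYZ [ 2.000e-01 -2.542e+02  2.592e+02] yaw 12.3 zz [ 0.002  0.002 -1.   ] t 35.05 F [-0.2 -0.3 -0.3]
scene pred 1967 seen 2070 outside 267 missing 169
[ 16 103 138]
[[165, 137, 101], [163, 134, 99], [166, 138, 100], [167, 139, 102], [162, 134, 97], [166, 136, 101], [169, 139, 103], [165, 136, 101], [168, 139, 103], [161, 132, 97], [162, 133, 98], [168, 137, 102]]
top pred 1800 seen 2124 outside 318 missing 66
[ 18  86 145]
[[147, 126, 95], [143, 123, 93], [143, 123, 92], [147, 125, 95], [143, 123, 93], [149, 128, 96], [146, 126, 94], [144, 124, 93], [147, 126, 95], [145, 124, 93], [143, 123, 92], [146, 126, 95]]
```

```bash
python3 -c "
from plant import r
print(r.finish_job())"
```

```text
the job is handed in; nothing more can be done
None
```

The axle was stood on the bench, released, re-gripped and lowered upright into the carton; both end flaps and then both side flaps were pressed to their stops, and the job was handed in at about 35 s with no verdict returned; the first grasp missed and turned the axle slightly on the bench, and the closed lid was checked only by contact force and pixel colours because my picture views had run out.

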